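# Step the support posts down the jig rail

### The arm

A 6-joint arm with a two-finger parallel gripper is mounted at the origin on the work surface. World frame = base frame: x ahead of the robot, y to its left, z up, the work surface at z = 0. Lengths are in m, angles in rad, forces in N, time in s.
With the tool pointing down it reaches from about 0.35 to 0.775 m from the base axis. Payload 7.3 kg.
Tool frame: the origin (TCP) lies at the centre of the arm's flange, where the gripper is bolted on; the fingertips stand 178 mm ahead of it and the grasp point (between the pads) lies 159 mm ahead of it (tip_extent is the distance from the TCP to the fingertips, in m); z points along the fingers, y is the line along which they close (so a half turn about z gives the same grasp; the last joint's range is limited). The gripper opens to 92 mm and grips with 3 to 60 N. Pads are 19 mm wide; open, the fingers measure 130 mm over their backs; the gripper's body (75 mm by 190 mm) begins 47 mm behind the grasp point.
Start: joints at [1.085, 0.342, 1.524, -0, 1.275, -0.146], TCP at [0.175, 0.495, 0.405] pointing down, gripper open.
Joint ranges: [-2.53, 2.53], [-0.77, 2.02], [0.04, 2.7], [-1, 4.14], [0.28, 2.66], [-3.11, 3.11]. Speed limits (rad/s): [2.57, 2.57, 3.14, 3.14, 3.14, 3.14].

### API

Orientations are given as [roll, pitch, yaw] about the fixed x, y, z axes, in that order (R = Rz(yaw) Ry(pitch) Rx(roll)).
In Python, from cell import * gives the robot as it stands.
- The arm moves only by the tool arm_command, never from a script. Its arguments are lists of equal length, an entry for each row: "xyz": the shift along the world's x, y, z in mm, a list of three; "spin": the turn about the world's z in degrees. In form: {"xyz": [[tx, ty, tz], ...], "spin": [spin, ...]}. A call has 1 to 20 rows; each row shifts and turns the commanded pose from where the row before left it; what a row does not reach is not made up. A row lasts 1/10 s, in which the tool goes at most 50 mm and 8.59 degrees, less where a joint would pass 70% of its speed; a pose out of reach is approached as far as the arm can. A call with a gripper value outside its range is refused whole. "jaw" is the opening, from -1 (shut) to 1 (fully open), set as the call begins (left out, the last holds). The fingers move at their own pace and stop on an object; "squeeze" is the grip in N (left out, the last holds). Time passes only in rows, so rows that do not move let the fingers close. It gives the time, the measured TCP pose, the force, the opening and the grip force at its end, in the units of the state.
- observe(): the state, without advancing time (a new reading comes with each control period).
- read_camera(name): name is "side" or "top" or "wrist"; returns a dict with "img" (384x512x3 uint8, red, green, blue), "depth" (384x512 float32, m along the optical axis (not along the pixel's ray), 0 where there is no reading), "fx", "fy", "cx", "cy" (pixels), "world_from_camera" (4x4, takes a point from camera to world coordinates). Camera axes: x right, y up, looking along -z (the intrinsics and any distortion apply to the point x, -y, -z); pixel columns grow to the right and rows downward; lengths in m; the calibration is good to about 2 mm. A picture is of the moment at which its call begins.
- hand_in(): hands the job in; it is judged then, once.
The state is a dict: "time": time; "qpos": joint angles; "qvel": joint speeds; "joint_efforts": joint torques, N m; "tool_pos": TCP position; "tool_rot": TCP orientation; "contact_force": force on the tool from outside, world axes, zero at the start; "torque": the same for the moment, N m; "opening": finger opening in m; "grip_force": force on a finger pad.
Only numpy, scipy, OpenCV 4.12 (cv2) and the standard library are available. Lean on these libraries where they do the work, as an engineer would, in place of code of your own. Each camera call takes 0.05 s, during which the arm holds its last target. There are 200 camera calls.

### The job

Set up the jig rail for welding a sloping tube: stand the four capped support posts upright and centred on the four white pads, one to a pad, in order of height, the tallest on the pad next to the red end stop and the shortest farthest from it. Set each post down rather than dropping it, and leave the blue L-shaped magnetic square where it lies.

Things in the scene. Friction and masses are not known exactly. Their poses are not given: they have to be found in the camera images.
- post_blue: the tallest of four loose support posts, 135 mm high in all: round steel shaft 32 mm in diameter on a round foot 54 mm in diameter and 10 mm thick; the top 22 mm of the shaft, same diameter, is its blue cap. About 0.44 kg. It starts upright on the table. Origin at the centre of the foot's underside, z up along the shaft
- post_orange: the second tallest of four loose support posts, 110 mm high in all: round steel shaft 32 mm in diameter on a round foot 54 mm in diameter and 10 mm thick; the top 22 mm of the shaft, same diameter, is its orange cap. About 0.38 kg. It starts upright on the table. Origin at the centre of the foot's underside, z up along the shaft
- post_yellow: the second shortest of four loose support posts, 85 mm high in all: round steel shaft 32 mm in diameter on a round foot 54 mm in diameter and 10 mm thick; the top 22 mm of the shaft, same diameter, is its yellow cap. About 0.32 kg. It starts upright on the table. Origin at the centre of the foot's underside, z up along the shaft
- post_green: the shortest of four loose support posts, 60 mm high in all: round steel shaft 32 mm in diameter on a round foot 54 mm in diameter and 10 mm thick; the top 22 mm of the shaft, same diameter, is its green cap. About 0.26 kg. It starts upright on the table. Origin at the centre of the foot's underside, z up along the shaft
- pad_a: one of four equal white round pads, 66 mm in diameter, 3 mm thick, black centre dot, fixed 80 mm apart in a straight row on a dark steel rail (460 x 74 x 8 mm, fixed; its direction varies). The letters do not follow the row. Origin: centre of the pad's underside, 8 mm above the table (pad top 11 mm above it); x axis square to the row, y along it
- pad_b: one of four equal white round pads, 66 mm in diameter, 3 mm thick, black centre dot, fixed 80 mm apart in a straight row on a dark steel rail (460 x 74 x 8 mm, fixed; its direction varies). The letters do not follow the row. Origin: centre of the pad's underside, 8 mm above the table (pad top 11 mm above it); x axis square to the row, y along it
- pad_c: one of four equal white round pads, 66 mm in diameter, 3 mm thick, black centre dot, fixed 80 mm apart in a straight row on a dark steel rail (460 x 74 x 8 mm, fixed; its direction varies). The letters do not follow the row. Origin: centre of the pad's underside, 8 mm above the table (pad top 11 mm above it); x axis square to the row, y along it
- pad_d: one of four equal white round pads, 66 mm in diameter, 3 mm thick, black centre dot, fixed 80 mm apart in a straight row on a dark steel rail (460 x 74 x 8 mm, fixed; its direction varies). The letters do not follow the row. Origin: centre of the pad's underside, 8 mm above the table (pad top 11 mm above it); x axis square to the row, y along it
- stop_red: red block 56 x 30 x 40 mm high (30 mm along the row), fixed on one end of the rail, in line with the row, its centre 70 mm from the centre of the nearest pad; an equal bare-metal block is at the other end, and which end is red varies. Origin at the centre of its underside, 8 mm above the table; y axis along the row
- square: loose L-shaped magnetic welding square, dark blue, a bystander lying flat on the table past the left (+y) end of the rail; both arms 80 mm long and 14 mm wide, 22 mm high. Origin on the underside in the middle of the L's 80 x 80 mm outline; the arms run along its x and y axes

How it is judged:
At the end, for the whole second after the job is handed in: Each post stands upright (tilt under 0.08 rad) and still on its own pad, foot on the pad's top, its axis within 12 mm of the pad's centre; counted from the red stop the posts are 135 mm (blue), 110 mm (orange), 85 mm (yellow), 60 mm (green) ((horizontal distance between post_blue and pad_a below 0.012 m or horizontal distance between post_blue and pad_b below 0.012 m or horizontal distance between post_blue and pad_c below 0.012 m or horizontal distance between post_blue and pad_d below 0.012 m) and horizontal distance between post_blue and stop_red between 0.04 and 0.1 m and height (world z) of post_blue between 0.007 and 0.016 m and angle between each of post_blue, post_orange, post_yellow, post_green's own z axis and vertical below 0.08 rad and linear speed of each of post_blue, post_orange, post_yellow, post_green below 0.02 m/s and (horizontal distance between post_orange and pad_a below 0.012 m or horizontal distance between post_orange and pad_b below 0.012 m or horizontal distance between post_orange and pad_c below 0.012 m or horizontal distance between post_orange and pad_d below 0.012 m) and horizontal distance between post_orange and stop_red between 0.12 and 0.18 m and height (world z) of post_orange between 0.007 and 0.016 m and (horizontal distance between post_yellow and pad_a below 0.012 m or horizontal distance between post_yellow and pad_b below 0.012 m or horizontal distance between post_yellow and pad_c below 0.012 m or horizontal distance between post_yellow and pad_d below 0.012 m) and horizontal distance between post_yellow and stop_red between 0.2 and 0.26 m and height (world z) of post_yellow between 0.007 and 0.016 m and (horizontal distance between post_green and pad_a below 0.012 m or horizontal distance between post_green and pad_b below 0.012 m or horizontal distance between post_green and pad_c below 0.012 m or horizontal distance between post_green and pad_d below 0.012 m) and horizontal distance between post_green and stop_red between 0.28 and 0.34 m and height (world z) of post_green between 0.007 and 0.016 m); the robot touches nothing.
It fails at once if the blue post is dropped or thrown (moves faster than 0.6 m/s with no finger on it) (contact force between the fingers and post_blue below 0.05 N and linear speed of post_blue above 0.6 m/s).
It fails at once if the orange post is dropped or thrown (moves faster than 0.6 m/s with no finger on it) (contact force between the fingers and post_orange below 0.05 N and linear speed of post_orange above 0.6 m/s).
It fails at once if the yellow post is dropped or thrown (moves faster than 0.6 m/s with no finger on it) (contact force between the fingers and post_yellow below 0.05 N and linear speed of post_yellow above 0.6 m/s).
It fails at once if the green post is dropped or thrown (moves faster than 0.6 m/s with no finger on it) (contact force between the fingers and post_green below 0.05 N and linear speed of post_green above 0.6 m/s).
It fails at once if the magnetic square is shifted more than 30 mm (distance of square from where it was at the start of the episode above 0.03 m).
It also fails if it takes over 104 s, if anything falls off the work surface, if the arm or the gripper's body presses on something with over 40 N, if the wrist force passes 120 N, or if a joint passes its speed limit or range.

## Working session

There is one attempt and no reset: what is moved stays moved. The work goes in short steps, Python scripts to look and compute and a tool call to move; the robot and the scene stay as the last step left them, time stands still between calls to the robot, and variables do not carry over. Pictures are saved under pics/ and viewed, at most 14 in all, crops included, and the job is handed in when it is done.

Besides the shell and the picture viewer there is one more tool, called after ">>>" by a JSON object that holds its "fn" and its "kwargs", one argument or row to a line. arm_command: Moves the arm, as the interface text tells. Its arguments: {"type":"object","properties":{"xyz":{"type":"array","items":{"type":"array","items":{"type":"number"}}},"spin":{"type":"array","items":{"type":"number"}},"jaw":{"type":"number"},"squeeze":{"type":"number"}},"required":["xyz","spin"]}

```bash
mkdir -p pics; python3 - <<'E'
from cell import *
import cv2,numpy as np
ims=[]
for n in("top","side"):
    c=read_camera(n);np.savez(n+".npz",**c);ims.append(c["img"])
    print(n,c["fx"],c["cx"],c["cy"],[k for k in c],c["world_from_camera"].round(3).tolist())
cv2.imwrite("pics/a.png",cv2.cvtColor(ims[0],cv2.COLOR_RGB2BGR))
cv2.imwrite("pics/b.png",cv2.cvtColor(ims[1],cv2.COLOR_RGB2BGR))
print(observe())
E
```

```text
top 470.3552352604908 256.7660205692438 182.67650253779215 ['img', 'depth', 'fx', 'fy', 'cx', 'cy', 'world_from_camera'] [[-0.046, 0.977, -0.206, 0.324], [-0.999, -0.046, 0.006, 0.005], [-0.004, 0.206, 0.979, 1.076], [0.0, 0.0, 0.0, 1.0]]
side 496.7833107304924 256.9743042494031 184.68468679186378 ['img', 'depth', 'fx', 'fy', 'cx', 'cy', 'world_from_camera'] [[0.847, 0.407, -0.342, 0.183], [-0.532, 0.64, -0.555, -0.61], [-0.007, 0.652, 0.758, 0.877], [0.0, 0.0, 0.0, 1.0]]
{'time': 0.1, 'qpos': array([ 1.08501657e+00,  3.42655515e-01,  1.52489331e+00, -3.64540255e-05,
        1.27539638e+00, -1.46035587e-01]), 'qvel': array([ 0.00040428, -0.00215934, -0.0018526 ,  0.00096757,  0.00071086,
        0.00034597]), 'joint_efforts': array([ 4.25939315e-04, -4.32003593e+01, -2.44694102e+01,  7.17741321e-02,
        5.26349957e-02, -5.10360496e-05]), 'tool_pos': array([0.1749027 , 0.49489075, 0.40412285]), 'tool_rot': array([-3.14024943e+00, -1.62328975e-04,  2.80185901e+00]), 'contact_force': array([-0.01215132, -0.16052393,  0.05168362]), 'torque': array([-0.05509042,  0.0279432 ,  0.04993992]), 'grip_force': 0.0, 'opening': 0.09207381620196566}
```

View pics/a.png

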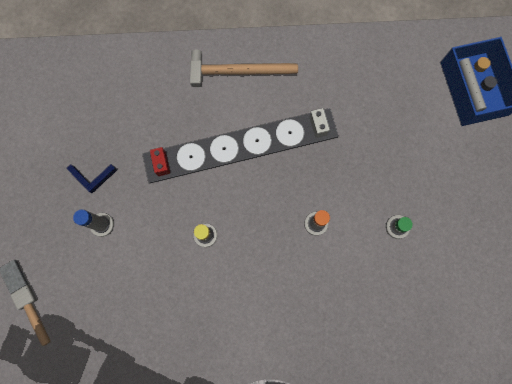

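View pics/b.png

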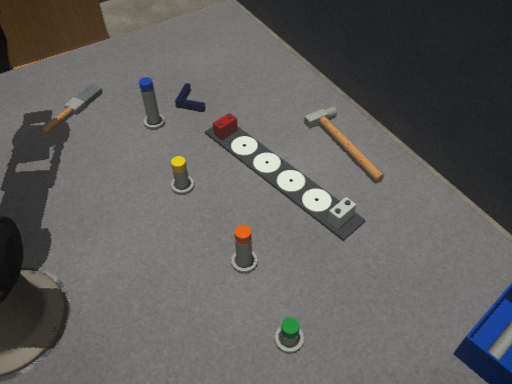

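The top view shows the red stop at (159,161), with pads at (191,156), (224,148), (257,140) and (290,132). The caps are blue (82,218), yellow (202,232), orange (322,217) and green (404,224), and the square is at (92,178). Next I measure these from both cameras.

```bash
cat > h.py <<'E'
import cv2,numpy as np
H={"blue":.135,"orange":.110,"yellow":.085,"green":.060}
RNG={"blue":((105,150,60),(125,255,255)),"orange":((3,180,90),(14,255,255)),"yellow":((22,150,90),(34,255,255)),"green":((55,150,50),(85,255,255))}
def ray(c,uv,z):
    uv=np.atleast_2d(uv).astype(float);M=c["world_from_camera"]
    d=np.c_[(uv[:,0]-c["cx"])/c["fx"],-(uv[:,1]-c["cy"])/c["fy"],-np.ones(len(uv))]@M[:3,:3].T
    return M[:3,3]+d*((z-M[2,3])/d[:,2])[:,None]
def pts(c,m):
    v,u=np.nonzero(m);d=c["depth"][v,u].astype(float);M=c["world_from_camera"]
    p=np.c_[(u-c["cx"])/c["fx"]*d,-(v-c["cy"])/c["fy"]*d,-d]@M[:3,:3].T+M[:3,3]
    return p[d>0]
def hsv(c):return cv2.cvtColor(c["img"],cv2.COLOR_RGB2HSV)
def blobs(m,amin=20):
    n,l,s,ce=cv2.connectedComponentsWithStats(m.astype(np.uint8))
    return [(s[i,4],ce[i],l==i) for i in range(1,n) if s[i,4]>=amin]
def caps(c,tops=H):
    out={}
    for k,(a,b) in RNG.items():
        for A,ce,m in blobs(cv2.inRange(hsv(c),a,b)>0):
            p=pts(c,m); q=p[abs(p[:,2]-tops[k])<.007]
            if len(q)>12:
                lo,hi=q[:,:2].min(0),q[:,:2].max(0)
                out.setdefault(k,[]).append(((lo+hi)/2*1000).round(1).tolist()+(q[:,:2].mean(0)*1000).round(1).tolist()+((hi-lo)*1000).round().tolist()+[len(q),int((np.median(q[:,2])*1000))])
    return out
def pads(c):
    out=[]
    for A,ce,m in blobs((hsv(c)[...,1]<45)&(hsv(c)[...,2]>190),150):
        ct=max(cv2.findContours(m.astype(np.uint8),0,2)[0],key=cv2.contourArea)
        e=cv2.fitEllipse(ct)
        out.append((ray(c,e[0],.011)[0,:2]*1000).round(1).tolist()+[int(A)])
    return out
E
python3 - <<'E'
from h import *
for n in("top","side"):
    c=dict(np.load(n+".npz"));print(n)
    for k,v in caps(c).items():print(k,v)
    P=pads(c);print(P)
    h=hsv(c);m=((h[...,0]<3)|(h[...,0]>175))&(h[...,1]>180)&(h[...,2]>60)
    for A,ce,mm in blobs(m,60):print("red",A,ce,(pts(c,mm).mean(0)*1000).round())
E
```

```text
top
blue [[467.5, 356.7, 467.3, 356.3, 29.0, 30.0, 179, 135]]
[[665.6, -84.8, 513], [649.8, -6.4, 521], [633.8, 72.1, 530], [617.9, 150.5, 533]]
side
blue [[465.5, 357.8, 466.1, 356.7, 29.0, 32.0, 82, 134]]
orange [[444.9, -130.8, 445.0, -131.8, 30.0, 30.0, 182, 109]]
yellow [[431.0, 122.2, 430.5, 121.5, 31.0, 31.0, 130, 84]]
green [[428.8, -317.0, 428.8, -316.8, 30.0, 30.0, 224, 59]]
[[616.4, 150.3, 362], [631.6, 72.2, 396], [647.6, -6.1, 446], [663.5, -84.4, 485]]
red 113 [224.04424779 121.3539823 ] [600. 217.  47.]
```

Pads counted from the red stop are at about (617,150), (633,72), (649,-6) and (664.5,-85). The tool should close square to the row, at 11.4° from x. I place the shortest first, so the gripper body always stays above its neighbours.

>>> {"fn": "arm_command", "kwargs": {
  "xyz": [
    [10,-15,0],
    [23,-33,0],
    [23,-33,0],
    [23,-33,0],
    [23,-33,0],
    [23,-33,0],
    [23,-33,0],
    [23,-33,0],
    [23,-33,0],
    [23,-33,0],
    [23,-33,0],
    [23,-33,0],
    [13,-18,0],
    [0,-20,0],
    [-2,-40,0],
    [-2,-40,0],
    [-2,-40,0],
    [-2,-40,0],
    [-2,-40,0],
    [-2,-40,0]
  ],
  "spin": [0,-5,-5,-5,-5,-5,-5,-5,-5,-5,-5,-5,-4.1,0,0,0,0,0,0,0],
  "jaw": 1,
  "squeeze": 30
}}

```text
time: 2.1
tool_pos: [0.4385, -0.1626, 0.4045]
tool_rot: [-3.141, -0.0, 1.77]
contact_force: [1.3, 0.6, -0.8]
opening: 0.0917
grip_force: 0.0
```

```bash
python3 - <<'E'
from h import *
for k in RNG:RNG[k]=(RNG[k][0],RNG[k][1])
RNG.update(orange=((2,150,70),(18,255,255)),yellow=((20,120,70),(36,255,255)),green=((45,120,35),(90,255,255)))
c=dict(np.load("top.npz"))
h=hsv(c);print([h[v,u] for u,v in((322,217),(202,232),(404,224))])
print(caps(c,{k:v for k,v in H.items()}))
for k in("yellow","orange","green"):
  for A,ce,m in blobs(cv2.inRange(h,*RNG[k])>0):
    p=pts(c,m);print(k,A,ce.round(),np.percentile(p[:,2],[5,50,95]).round(3))
E
```

```text
[array([ 11, 168, 196], dtype=uint8), array([ 28, 138, 202], dtype=uint8), array([ 66, 129, 136], dtype=uint8)]
{'blue': [[467.5, 356.7, 467.3, 356.3, 29.0, 30.0, 179, 135]], 'orange': [[446.1, -130.7, 446.5, -131.0, 29.0, 31.0, 172, 110]], 'yellow': [[432.6, 121.4, 432.2, 121.0, 28.0, 30.0, 165, 85]], 'green': [[430.0, -315.8, 430.4, -315.5, 28.0, 30.0, 159, 60]]}
yellow 175 [201. 232.] [0.077 0.085 0.088]
orange 175 [322. 218.] [0.107 0.11  0.113]
green 164 [404. 224.] [0.055 0.061 0.063]
```

>>> {"fn": "arm_command", "kwargs": {
  "xyz": [
    [-2,-35,0],
    [-2,-35,0],
    [-2,-35,-15],
    [-2,-30,-30],
    [-1.5,-15,-35],
    [0,-5,-35],
    [0,0,-30],
    [0,0,-25],
    [0,0,-20],
    [0,0,-7],
    [0,0,-3],
    [0,0,0]
  ],
  "spin": [0,0,0,0,0,0,0,0,0,0,0,0]
}}

```text
time: 3.3
tool_pos: [0.4296, -0.3161, 0.2051]
tool_rot: [3.141, 0.0, 1.77]
contact_force: [0.4, 0.4, 0.2]
opening: 0.0917
grip_force: 0.0
```

```bash
python3 - <<'E'
from cell import *
import cv2
a=[read_camera(n)["img"] for n in("wrist","side")]
cv2.imwrite("pics/c.png",cv2.cvtColor(cv2.resize(cv2.hconcat(a),(800,300)),cv2.COLOR_RGB2BGR))
E
```

```text
(no output)
```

View pics/c.png

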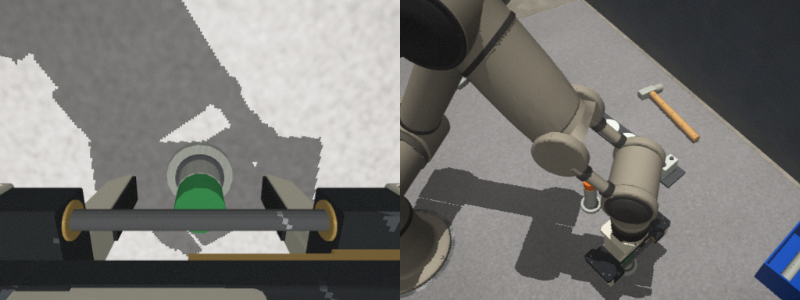

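The wrist view shows the green cap (200,192) centred between the fingers. I'll close and lift.

>>> {"fn": "arm_command", "kwargs": {
  "xyz": [
    [0,0,0],
    [0,0,0],
    [0,0,0],
    [0,0,0],
    [0,0,0],
    [0,0,0],
    [0,0,0],
    [0,0,0],
    [0,0,0],
    [0,0,0],
    [0,0,5],
    [0,0,10],
    [0,0,15],
    [0,0,15],
    [0,0,10],
    [0,0,5]
  ],
  "spin": [0,0,0,0,0,0,0,0,0,0,0,0,0,0,0,0],
  "jaw": -1,
  "squeeze": 35
}}

```text
time: 5.0
tool_pos: [0.4295, -0.3161, 0.2661]
tool_rot: [3.141, 0.001, 1.77]
contact_force: [0.3, 0.0, -4.0]
opening: 0.0313
grip_force: 35.0
```

>>> {"fn": "arm_command", "kwargs": {
  "xyz": [
    [8,8,0],
    [16,16,0],
    [20,20,0],
    [20,20,0],
    [20,20,0],
    [20,20,0],
    [20,20,0],
    [20,20,0],
    [20,20,0],
    [20,20,0],
    [20,19,0],
    [16,15,0],
    [10,9,0],
    [5,4.5,0],
    [0,0,0],
    [0,0,-10],
    [0,0,-15],
    [0,0,-10],
    [0,0,-5],
    [0,0,-3]
  ],
  "spin": [0,0,0,0,0,0,0,0,0,0,0,0,0,0,0,0,0,0,0,0]
}}

```text
time: 7.0
tool_pos: [0.6642, -0.0848, 0.2206]
tool_rot: [-3.14, -0.001, 1.77]
contact_force: [0.2, -0.0, -3.2]
opening: 0.0313
grip_force: 35.0
```

>>> {"fn": "arm_command", "kwargs": {
  "xyz": [
    [0,0,-2],
    [0,0,-1],
    [0,0,-1],
    [0,0,-1],
    [0,0,-1],
    [0,0,0]
  ],
  "spin": [0,0,0,0,0,0]
}}

```text
time: 7.6
tool_pos: [0.6645, -0.0845, 0.2158]
tool_rot: [3.141, 0.0, 1.77]
contact_force: [0.2, 0.0, -2.7]
opening: 0.0313
grip_force: 35.0
```

>>> {"fn": "arm_command", "kwargs": {
  "xyz": [
    [0,0,-0.5],
    [0,0,-0.5],
    [0,0,0]
  ],
  "spin": [0,0,0]
}}

```text
time: 7.9
tool_pos: [0.6645, -0.0845, 0.2157]
tool_rot: [3.141, 0.0, 1.77]
contact_force: [-2.6, 1.2, 5.2]
opening: 0.0312
grip_force: 35.0
```

>>> {"fn": "arm_command", "kwargs": {
  "xyz": [
    [0,0,0],
    [0,0,0],
    [0,0,0],
    [0,0,0],
    [0,0,0],
    [0,0,0],
    [0,0,0],
    [0,0,8],
    [0,0,20],
    [0,0,30],
    [0,0,30],
    [0,0,12],
    [-20,16,0],
    [-33,30,0],
    [-33,30,0],
    [-33,30,0],
    [-33,30,0],
    [-33,30,0],
    [-30,25,0],
    [-18,15,0]
  ],
  "spin": [0,0,0,0,0,0,0,0,0,0,0,0,0,0,0,0,0,0,0,0],
  "jaw": 1
}}

```text
time: 9.9
tool_pos: [0.429, 0.1229, 0.3145]
tool_rot: [-3.14, -0.0, 1.772]
contact_force: [0.0, -0.4, 0.7]
opening: 0.0918
grip_force: 0.0
```

```bash
sed -i 's/"orange":((3,180,90),(14/"orange":((2,150,70),(18/;s/"yellow":((22,150,90),(34/"yellow":((20,120,70),(36/;s/"green":((55,150,50),(85/"green":((45,120,35),(90/' h.py; cat > look.py <<'E'
from cell import *
from h import *
for n in("top","side"):
    c=read_camera(n)
    for dz in(0,.011):print(n,dz,{k:[[x for x in r[:2]]+r[6:] for r in v] for k,v in caps(c,{k:v+dz for k,v in H.items()}).items()})
E
python3 look.py
```

```text
top 0 {'blue': [[467.4, 357.2, 180, 134]], 'orange': [[446.3, -130.9, 171, 110]], 'green': [[661.0, -83.9, 15, 62]]}
top 0.011 {'green': [[665.3, -85.9, 135, 70]]}
side 0 {'orange': [[444.2, -130.6, 197, 109]], 'yellow': [[430.0, 122.3, 133, 84]]}
side 0.011 {'green': [[663.5, -86.0, 132, 70]]}
```

Green stands on its pad within about 2 mm. Yellow is next.

>>> {"fn": "arm_command", "kwargs": {
  "xyz": [
    [0,0,-15],
    [0,0,-25],
    [0,0,-25],
    [0,0,-15],
    [0,0,-5],
    [0,0,0]
  ],
  "spin": [0,0,0,0,0,0]
}}

```text
time: 10.6
tool_pos: [0.4319, 0.1211, 0.2292]
tool_rot: [-3.141, 0.0, 1.77]
contact_force: [0.4, 0.3, 0.7]
opening: 0.0922
grip_force: 0.0
```

>>> {"fn": "arm_command", "kwargs": {
  "xyz": [
    [0,0,0],
    [0,0,0],
    [0,0,0],
    [0,0,0],
    [0,0,0],
    [0,0,0],
    [0,0,0],
    [0,0,0],
    [0,0,0],
    [0,0,5],
    [0,0,10],
    [0,0,15],
    [0,0,15],
    [0,0,10],
    [0,0,5]
  ],
  "spin": [0,0,0,0,0,0,0,0,0,0,0,0,0,0,0],
  "jaw": -1
}}

```text
time: 12.1
tool_pos: [0.4315, 0.1215, 0.2909]
tool_rot: [3.14, 0.0, 1.77]
contact_force: [-0.1, -0.5, -3.5]
opening: 0.0316
grip_force: 35.0
```

>>> {"fn": "arm_command", "kwargs": {
  "xyz": [
    [9,-5,0],
    [18,-11,0],
    [24,-14,0],
    [24,-14,0],
    [24,-14,0],
    [24,-14,0],
    [24,-14,0],
    [24,-14,0],
    [20,-12,0],
    [15,-9,0],
    [8,-5,0],
    [3.5,-1.5,0],
    [0,0,0],
    [0,0,-10],
    [0,0,-15],
    [0,0,-10],
    [0,0,-6],
    [0,0,-3],
    [0,0,-2],
    [0,0,0]
  ],
  "spin": [0,0,0,0,0,0,0,0,0,0,0,0,0,0,0,0,0,0,0,0]
}}

```text
time: 14.1
tool_pos: [0.649, -0.006, 0.2439]
tool_rot: [3.141, 0.0, 1.77]
contact_force: [-0.0, 0.7, -3.1]
opening: 0.0317
grip_force: 35.0
```

>>> {"fn": "arm_command", "kwargs": {
  "xyz": [
    [0,0,-1],
    [0,0,-1],
    [0,0,-1],
    [0,0,-0.5],
    [0,0,0]
  ],
  "spin": [0,0,0,0,0]
}}

```text
time: 14.6
tool_pos: [0.649, -0.006, 0.2408]
tool_rot: [3.141, 0.0, 1.77]
contact_force: [-0.7, -0.1, 0.0]
opening: 0.0312
grip_force: 35.0
```

>>> {"fn": "arm_command", "kwargs": {
  "xyz": [
    [0,0,0],
    [0,0,0],
    [0,0,0],
    [0,0,0],
    [0,0,0],
    [0,0,0],
    [0,0,0],
    [0,0,10],
    [0,0,20],
    [0,0,30],
    [0,0,22],
    [0,0,8],
    [-18,-11,0],
    [-32,-20,0],
    [-32,-20,0],
    [-32,-20,0],
    [-32,-20,0],
    [-32,-19,0],
    [-18,-10,0],
    [-8,-5,0]
  ],
  "spin": [0,0,0,0,0,0,0,0,0,0,0,0,0,0,0,0,0,0,0,0],
  "jaw": 1
}}

```text
time: 16.6
tool_pos: [0.4434, -0.1316, 0.3301]
tool_rot: [-3.141, -0.0, 1.769]
contact_force: [1.0, 1.0, 0.1]
opening: 0.0922
grip_force: 0.0
```

```bash
python3 look.py
```

```text
top 0 {'blue': [[467.7, 356.8, 183, 134]], 'yellow': [[641.2, -6.6, 25, 86]], 'green': [[656.1, -83.9, 15, 64]]}
top 0.011 {'yellow': [[650.3, -5.8, 160, 96]], 'green': [[664.9, -85.9, 138, 71]]}
side 0 {'orange': [[444.1, -131.1, 193, 109]], 'yellow': [[650.7, -17.6, 26, 85]], 'green': [[658.1, -87.8, 19, 65]]}
side 0.011 {'yellow': [[648.3, -4.9, 125, 95]], 'green': [[663.6, -85.8, 138, 70]]}
```

>>> {"fn": "arm_command", "kwargs": {
  "xyz": [
    [0,0,-15],
    [0,0,-25],
    [0,0,-20],
    [0,0,-12],
    [0,0,-5],
    [0,0,0]
  ],
  "spin": [0,0,0,0,0,0]
}}

```text
time: 17.3
tool_pos: [0.4455, -0.1306, 0.2527]
tool_rot: [-3.141, -0.001, 1.771]
contact_force: [-0.3, -0.1, 0.1]
opening: 0.0921
grip_force: 0.0
```

>>> {"fn": "arm_command", "kwargs": {
  "xyz": [
    [0,0,0],
    [0,0,0],
    [0,0,0],
    [0,0,0],
    [0,0,0],
    [0,0,0],
    [0,0,0],
    [0,0,0],
    [0,0,0],
    [0,0,5],
    [0,0,10],
    [0,0,15],
    [0,0,15],
    [0,0,10],
    [0,0,5]
  ],
  "spin": [0,0,0,0,0,0,0,0,0,0,0,0,0,0,0],
  "jaw": -1
}}

```text
time: 18.8
tool_pos: [0.445, -0.131, 0.3144]
tool_rot: [3.14, 0.001, 1.77]
contact_force: [0.3, -0.2, -4.7]
opening: 0.0314
grip_force: 35.0
```

>>> {"fn": "arm_command", "kwargs": {
  "xyz": [
    [0,10,0],
    [5,20,0],
    [10,25,0],
    [15,25,0],
    [18,25,0],
    [20,22,0],
    [22,20,0],
    [22,17,0],
    [22,14,0],
    [20,11,0],
    [17,8,0],
    [10,4,0],
    [7,2,0],
    [0,0,0],
    [0,0,-10],
    [0,0,-15],
    [0,0,-10],
    [0,0,-6],
    [0,0,-4],
    [0,0,0]
  ],
  "spin": [0,0,0,0,0,0,0,0,0,0,0,0,0,0,0,0,0,0,0,0]
}}

```text
time: 20.8
tool_pos: [0.6328, 0.0719, 0.2678]
tool_rot: [-3.141, -0.0, 1.77]
contact_force: [0.2, -0.2, -4.0]
opening: 0.0312
grip_force: 35.0
```

>>> {"fn": "arm_command", "kwargs": {
  "xyz": [
    [0,0,-1],
    [0,0,-1],
    [0,0,-1],
    [0,0,-1],
    [0,0,-0.5],
    [0,0,0]
  ],
  "spin": [0,0,0,0,0,0]
}}

```text
time: 21.4
tool_pos: [0.633, 0.072, 0.2642]
tool_rot: [3.141, 0.0, 1.77]
contact_force: [-0.3, -0.2, -0.0]
opening: 0.0313
grip_force: 35.0
```

>>> {"fn": "arm_command", "kwargs": {
  "xyz": [
    [0,0,0],
    [0,0,0],
    [0,0,0],
    [0,0,0],
    [0,0,0],
    [0,0,0],
    [0,0,0],
    [0,0,10],
    [0,0,20],
    [0,0,30],
    [0,0,25],
    [0,0,10],
    [-12,20,0],
    [-20,35,0],
    [-25,42,0],
    [-25,42,0],
    [-25,42,0],
    [-25,42,0],
    [-21,37,0],
    [-13,25,0]
  ],
  "spin": [0,0,0,0,0,0,0,0,0,0,0,0,0,0,0,0,0,0,0,0],
  "jaw": 1
}}

```text
time: 23.4
tool_pos: [0.4649, 0.3593, 0.3585]
tool_rot: [-3.141, -0.0, 1.772]
contact_force: [0.1, 0.2, 0.3]
opening: 0.0917
grip_force: 0.0
```

```bash
python3 look.py
```

```text
top 0 {'blue': [[466.8, 355.6, 150, 134]], 'orange': [[629.3, 68.7, 22, 111]], 'yellow': [[645.3, -5.9, 22, 85]], 'green': [[653.3, -83.9, 13, 62]]}
top 0.011 {'orange': [[634.3, 71.2, 163, 121]], 'yellow': [[650.1, -5.9, 162, 96]], 'green': [[665.4, -86.1, 137, 71]]}
side 0 {'blue': [[465.7, 358.1, 50, 133]], 'orange': [[628.9, 66.6, 54, 110]], 'yellow': [[646.0, -11.0, 62, 84]]}
side 0.011 {'orange': [[632.3, 71.2, 125, 120]], 'yellow': [[646.8, -4.7, 134, 95]], 'green': [[664.2, -84.8, 136, 70]]}
```

>>> {"fn": "arm_command", "kwargs": {
  "xyz": [
    [0,0,0],
    [0,0,-15],
    [0,0,-25],
    [0,0,-20],
    [0,0,-15],
    [0,0,-5],
    [0,0,0]
  ],
  "spin": [0,0,0,0,0,0,0]
}}

```text
time: 24.2
tool_pos: [0.4675, 0.356, 0.2781]
tool_rot: [-3.14, 0.001, 1.769]
contact_force: [-0.3, 0.3, 0.6]
opening: 0.0921
grip_force: 0.0
```

>>> {"fn": "arm_command", "kwargs": {
  "xyz": [
    [0,0,0],
    [0,0,0],
    [0,0,0],
    [0,0,0],
    [0,0,0],
    [0,0,0],
    [0,0,0],
    [0,0,0],
    [0,0,0],
    [0,0,5],
    [0,0,10],
    [0,0,15],
    [0,0,15],
    [0,0,15],
    [0,0,10],
    [0,0,5],
    [0,0,0]
  ],
  "spin": [0,0,0,0,0,0,0,0,0,0,0,0,0,0,0,0,0],
  "jaw": -1
}}

```text
time: 25.9
tool_pos: [0.467, 0.357, 0.3544]
tool_rot: [3.141, -0.0, 1.77]
contact_force: [0.8, -0.6, -4.3]
opening: 0.0315
grip_force: 35.0
```

>>> {"fn": "arm_command", "kwargs": {
  "xyz": [
    [5,-8,0],
    [10,-14,0],
    [15,-20,0],
    [16,-22,0],
    [16,-22,0],
    [16,-22,0],
    [16,-22,0],
    [16,-22,0],
    [14,-20,0],
    [12,-16,0],
    [9,-12,0],
    [5,-6.5,0],
    [0,0,0],
    [0,0,-10],
    [0,0,-18],
    [0,0,-16],
    [0,0,-10],
    [0,0,-4],
    [0,0,-2],
    [0,0,0]
  ],
  "spin": [0,0,0,0,0,0,0,0,0,0,0,0,0,0,0,0,0,0,0,0]
}}

```text
time: 27.9
tool_pos: [0.617, 0.1508, 0.2941]
tool_rot: [3.141, 0.0, 1.771]
contact_force: [-0.2, 0.2, -3.1]
opening: 0.0313
grip_force: 35.0
```

>>> {"fn": "arm_command", "kwargs": {
  "xyz": [
    [0,0,-1],
    [0,0,-1],
    [0,0,-1],
    [0,0,-0.5],
    [0,0,0]
  ],
  "spin": [0,0,0,0,0]
}}

```text
time: 28.4
tool_pos: [0.617, 0.1505, 0.2902]
tool_rot: [3.142, 0.0, 1.77]
contact_force: [-1.0, -0.3, -3.2]
opening: 0.0312
grip_force: 35.0
```

>>> {"fn": "arm_command", "kwargs": {
  "xyz": [
    [0,0,-0.5],
    [0,0,-0.5],
    [0,0,0]
  ],
  "spin": [0,0,0]
}}

```text
time: 28.7
tool_pos: [0.617, 0.1505, 0.2897]
tool_rot: [3.141, 0.0, 1.77]
contact_force: [-0.6, 0.5, 0.3]
opening: 0.0314
grip_force: 35.0
```

Contact. I'll release, rise and back away.

>>> {"fn": "arm_command", "kwargs": {
  "xyz": [
    [0,0,0],
    [0,0,0],
    [0,0,0],
    [0,0,0],
    [0,0,0],
    [0,0,0],
    [0,0,0],
    [0,0,8],
    [0,0,20],
    [0,0,30],
    [0,0,25],
    [0,0,10],
    [-20,10,0],
    [-30,20,0],
    [-30,20,0],
    [-30,20,0],
    [-30,20,0],
    [-30,20,0],
    [-15,10,0],
    [0,0,0]
  ],
  "spin": [0,0,0,0,0,0,0,0,0,0,0,0,0,0,0,0,0,0,0,0],
  "jaw": 1
}}

```text
time: 30.7
tool_pos: [0.4304, 0.2715, 0.3823]
tool_rot: [-3.141, -0.0, 1.773]
contact_force: [0.4, -0.1, 0.6]
opening: 0.0918
grip_force: 0.0
```

```bash
python3 look.py; python3 -c "
from cell import *
import cv2
a=[read_camera(n)['img'] for n in('top','side')]
cv2.imwrite('pics/d.png',cv2.cvtColor(cv2.resize(cv2.hconcat(a),(800,300)),cv2.COLOR_RGB2BGR))"
```

```text
top 0 {'blue': [[610.5, 148.5, 17, 138]], 'orange': [[623.3, 67.6, 20, 110]], 'yellow': [[639.8, -6.6, 24, 85]]}
top 0.011 {'blue': [[617.2, 150.1, 163, 146]], 'orange': [[633.6, 71.0, 163, 121]], 'yellow': [[650.2, -5.9, 161, 96]], 'green': [[665.3, -86.1, 139, 71]]}
side 0 {'orange': [[628.7, 62.8, 58, 110]], 'yellow': [[645.9, -11.8, 58, 85]], 'green': [[660.2, -90.6, 15, 65]]}
side 0.011 {'blue': [[616.2, 151.5, 97, 145]], 'orange': [[632.9, 71.5, 125, 120]], 'yellow': [[647.3, -4.6, 136, 95]], 'green': [[663.0, -85.2, 138, 70]]}
```

View pics/d.png

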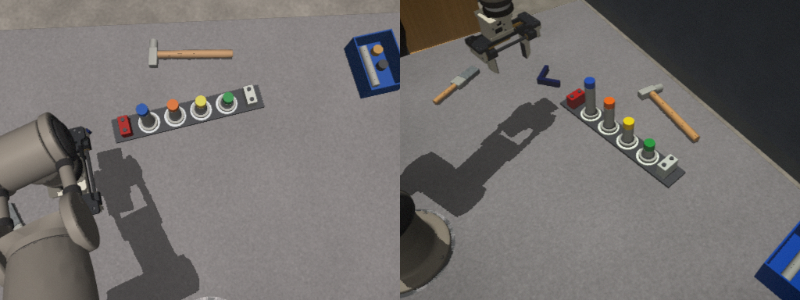

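All four posts stand on their pads in order from the red stop (blue at (590,85) in the side half), within about 2 mm of centre. The square at (548,76) is where it was.

```bash
python3 -c "
from cell import *
print(hand_in())"
```

```text
the job is handed in; nothing more can be done
None
```

The job is handed in at about 31 s of the 104 s: blue, orange, yellow and green stand upright in that order from the red stop, each measured within about 2 mm of its pad centre, and the square was not touched; no verdict came back.

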